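# Set the well comb of a gel caster

### The arm

A 6-joint arm with a two-finger parallel gripper is mounted at the origin on a cart in front of the work surface, level with it; the furniture and walls round the work are solid. World frame = base frame: x ahead of the robot, y to its left, z up, the work surface at z = 0. Lengths are in m, angles in degrees, forces in N, time in s.
With the tool pointing down it reaches from about 0.4 to 0.825 m from the base axis. Payload 7 kg.
Tool frame: the origin (TCP) lies between the finger pads; the fingertips stand 25 mm ahead of it and the grasp point (between the pads) lies 6 mm ahead of it; z points along the fingers, y is the line along which they close (so a half turn about z gives the same grasp; the last joint's range is limited). The gripper opens to 88 mm and grips with 3 to 60 N. Pads are 19 mm wide; open, the fingers measure 130 mm over their backs; the gripper's body (78 mm by 193 mm) begins 47 mm behind the grasp point.
Start: joints at [-56.316, 20.546, 0.682, 0, -70.136, -16.507], TCP at [0.199, -0.645, 0.252] pointing down, gripper open.
Joint ranges: [-176.03, 176.03], [-82.01, 121.73], [-58.28, 71.71], [-173.87, 95.51], [-174.79, -0.11], [-173.66, 173.66]. Speed limits (degrees/s): [136.94, 136.94, 172.46, 180, 180, 180].

### API

Orientations are given as [roll, pitch, yaw] about the fixed x, y, z axes, in that order (R = Rz(yaw) Ry(pitch) Rx(roll)).
In Python, from plant import r gives the robot as it stands.
- The arm moves only by the shell command python3 -m crank 'ROWS' [FORCE]. ROWS is JSON, a list of rows, each a list of 3 entries, a list of its own where there are three numbers: the turn, a rotation vector about the tool's x, y, z in degrees, then the shift along the tool's x, y, z in cm, then the closure, from -1 (fully open) to 1 (shut). In form: [[[wx, wy, wz], [dx, dy, dz], fingers], ...]. A call has 1 to 8 rows; each row shifts and turns the commanded pose from where the row before left it, along the tool's axes as they then stand; what a row does not reach is not made up. A row lasts 1/10 s, in which the tool goes at most 50 mm and 8.59 degrees, less where a joint would pass 70% of its speed; a pose out of reach is approached as far as the arm can. A call with a gripper value outside its range is refused whole. The fingers move at their own pace and stop on an object; FORCE is the grip in N (left out, the last holds). Time passes only in rows, so rows that do not move let the fingers close. It gives the time, the measured TCP pose, the force, the opening and the grip force at its end, in the units of the state.
- r.get_state(): the state, without advancing time (a new reading comes with each control period).
- r.capture(name): name is "scene" or "top" or "wrist"; returns a dict with "color" (384x512x3 uint8, red, green, blue), "range_z" (384x512 float32, m along the optical axis (not along the pixel's ray), 0 where there is no reading), "intrinsics" (3x3 intrinsics, pixels), "world_from_camera" (4x4, takes a point from camera to world coordinates); the wrist camera has in their place "hand_eye" (4x4, takes a point from camera to tool coordinates, whose origin is the TCP and whose axes are the flange's). Camera axes: x right, y down, z forward; pixel columns grow to the right and rows downward; lengths in m; the calibration is good to about 2 mm. A picture is of the moment at which its call begins: read the wrist's pose just before it.
- r.close_job(): hands the job in; it is judged then, once.
The state is a dict: "time_s": time; "joints": joint angles; "qd": joint speeds; "joint_torque": joint torques, N m; "tcp_pos": TCP position; "eef_rot": TCP orientation; "contact_force": force on the tool from outside, world axes, zero at the start; "moment": the same for the moment, N m; "gripper_width": finger opening in m; "gripper_force": force on a finger pad.
Only numpy, scipy, OpenCV 4.12 (cv2) and the standard library are available. Lean on these libraries where they do the work, as an engineer would, in place of code of your own. Each camera call takes 0.05 s, during which the arm holds its last target. There are 200 camera calls.

### The job

Set up the gel caster: slide the blue well comb straight up out of the slotted comb rack, hang it in the notches of the black carrier over the gel tray and let go of it. Then turn the red thumbscrew clockwise until it seats (the comb's teeth are then down on the tray floor), back it off a quarter turn so that the teeth stand just clear of the floor, and finish while still holding the thumbscrew there in the gripper, so that I can tighten its lock nut. Leave the white comb in the rack, and do not knock over or shift the two vials.

Things in the scene. Friction and masses are not known exactly. Their poses are not given: they have to be found in the camera images.
- blue_comb_grip (a point): Blue well comb, 40 g; point: centre of its grip bar; z up, y along the bar. Bar 10 thick (x), 112 long, 26 mm tall (13 above and below the point). Below it a 4 mm thick, 84 mm wide toothed plate, tips 47 mm below the point. The bar's ends overhang the plate 14 mm each; the comb hangs on these in rack and carrier.
- white_comb_grip (a point): White comb, same shape, size and point, narrower teeth. It stands in the rack parallel to the blue comb, 60 mm from it (centre to centre); which of them is nearer the robot changes. Leave it there.
- comb_rack: Fixed grey comb rack, 94 x 116 x 65 mm, origin centre of underside, z up. Two 12 mm thick end walls centred at y = +-51 mm, with 13 mm wide, 20 mm deep slots at x = -30, -10, 10, 30 mm; combs in the outer two. 90 mm open between the walls, so a bar can be taken at its middle. Bar leaves the slots after rising 20 mm, teeth pass the wall tops after 54 mm.
- gel_caster: Fixed grey gel caster, 170 x 225 mm, about 150 mm tall; origin on the worktop below the carrier's middle, z up. Tray towards -x; aluminium column with the thumbscrew at y = -107 mm (column top 62 x 36 mm, 110 mm above the worktop).
- carrier_seat (a point): Black comb carrier on the caster; point midway between its two notches, at the level where the bar ends rest (57 mm up, rising 4 mm per turn of the screw); z up, y from notch to notch. Notches at y = +-51 mm, 12 long, 13 mm wide, lips flared, 16 mm high. Hung comb: bar centre 13 mm above this point, y along this y either way. Between the notches nothing is higher than the point.
- gel_tray: Clear gel tray with white floor, fixed in the caster under the carrier, 130 x 104 x 24 mm; origin on its underside below the carrier's middle, floor 5 mm above that.
- thumbscrew_grip (a point): Centre of the thumbscrew's red spade head, on its vertical axis, 139 mm above the worktop. Paddle 38 mm long (x of the point), 10 thick (y), 24 tall (12 above and below the point); it turns with the screw and stays at this height. Grip across the 10 mm, from above. Collar (radius 9 mm) and brass lock nut begin 11 mm below the point, column top 29 mm below.
- thumbscrew (a joint): Angle of the thumbscrew, rad: 0 = seated on a hard stop (comb's teeth on the tray floor); positive = unscrewed, anticlockwise seen from above; a quarter turn back from the seat reads 1.57. Starts 1.0 to 2.2, stays where it is left, turns against 0.04 N m of friction.
- red_vial: White vial with a red cap, 27 mm across, 51 mm tall, standing to the right of the caster; origin centre of underside. Leave it standing there.
- plain_vial: Plain white vial, same size and origin, also to the right of the caster. Leave it standing there.
Things that resemble listed ones, but are neither listed nor needed, are in the scene too. What is shaped like the part that bears blue_comb_grip but orange is not meant.

How it is judged:
By the outcome, as a careful person would: the job done as asked, in the order asked, and still so for the second after the job is handed in, while the arm keeps its last pose, push and grip.
It also fails if it takes over 54 s, if anything falls off the work surface, if the arm or the gripper's body presses on something with over 40 N, if the wrist force passes 120 N, or if a joint passes its speed limit or range.

## Working session

There is one attempt and no reset: what is moved stays moved. The work goes in short steps, Python scripts to look and compute and a shell command to move; the robot and the scene stay as the last step left them, time stands still between calls to the robot, and variables do not carry over. Pictures are saved under pics/ and viewed, at most 12 in all, crops included, and the job is handed in when it is done.

```bash
mkdir -p pics; ls
python3 - <<'E'
from plant import r
import cv2,numpy as np,pickle
print(r.get_state())
d={}
for n in("scene","top"):
    c=r.capture(n);d[n]=c
    cv2.imwrite(f"pics/{n}0.png",cv2.cvtColor(c["color"],cv2.COLOR_RGB2BGR))
    print(n,c["intrinsics"].round(1).tolist(),c["world_from_camera"].round(3).tolist())
pickle.dump(d,open("d0.pkl","wb"))
a=np.hstack([d["scene"]["color"],d["top"]["color"]])
E
```

```text
pics
{'time_s': 0.0, 'joints': array([-5.63138882e+01,  2.05897168e+01,  6.32406711e-01, -1.85565164e-02,
       -7.01362781e+01, -1.65075543e+01]), 'qd': array([ 0.07289874, -0.03928876,  0.01992013,  0.14457196,  0.02578484,
        0.04123556]), 'joint_torque': array([-5.91532680e-04, -5.82718420e+01,  2.93066293e+01,  6.99752122e+00,
        6.91661640e-03, -1.28777151e-04]), 'tcp_pos': array([ 0.19919818, -0.64445625,  0.25063659]), 'eef_rot': array([ 1.79905312e+02, -9.86934015e-03, -1.62827754e+02]), 'contact_force': array([-0.74206762,  0.20073896,  0.2550043 ]), 'moment': array([ 0.00715652, -0.01990229,  0.01897931]), 'gripper_force': 0.0, 'gripper_width': 0.08779039783796466}
scene [[398.3, 0.0, 255.4], [0.0, 398.3, 193.8], [0.0, 0.0, 1.0]] [[-0.507, -0.407, 0.76, -0.346], [-0.862, 0.253, -0.439, 0.4], [-0.013, -0.878, -0.479, 0.654], [0.0, 0.0, 0.0, 1.0]]
top [[455.6, 0.0, 258.2], [0.0, 455.6, 190.6], [0.0, 0.0, 1.0]] [[-0.031, -0.997, 0.076, 0.41], [-0.999, 0.03, -0.016, -0.075], [0.013, -0.077, -0.997, 1.509], [0.0, 0.0, 0.0, 1.0]]
```

View pics/scene0.png

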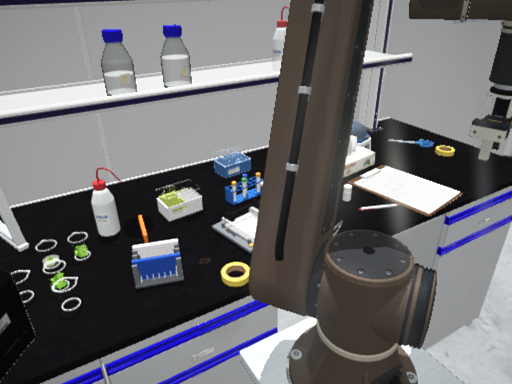

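View pics/top0.png

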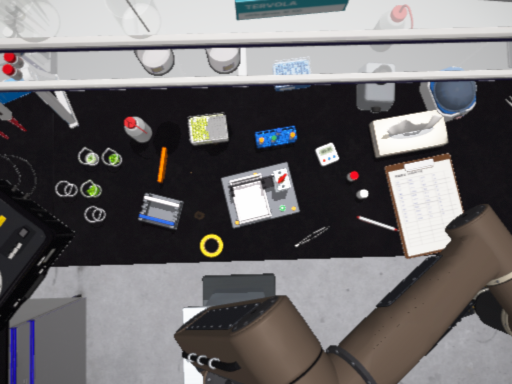

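The scene view shows the rack at (158,265), with the blue bar in front and the white comb behind. In the top view the rack is at (160,211), the orange decoy at (162,165), the caster at (260,195), the red screw at (282,180) and the vials at (353,176) and (362,194).

Blue candidates in the top view:
- bar in the rack at (158,216)
- tube rack at (276,136)
- orange comb at (162,165), excluded by its colour

I choose the bar in the rack and check it in a close crop.

```bash
cat > h.py <<'E'
import numpy as np,cv2
def ray(c,u,v,T=None):
    K=c["intrinsics"];T=c["world_from_camera"] if T is None else T
    d=T[:3,:3]@np.linalg.solve(K,[u,v,1.]);return T[:3,3],d
def onz(c,u,v,z,T=None):
    o,d=ray(c,u,v,T);return o+d*(z-o[2])/d[2]
def cross(a,b):
    (o1,d1),(o2,d2)=a,b
    s=np.linalg.lstsq(np.c_[d1,-d2],o2-o1,rcond=None)[0]
    p,q=o1+s[0]*d1,o2+s[1]*d2;return (p+q)/2,np.linalg.norm(p-q)
def mask(c,lo,hi):
    return cv2.inRange(cv2.cvtColor(c["color"],cv2.COLOR_RGB2HSV),np.array(lo),np.array(hi))
def rects(m,mina=15):
    n,l,s,ce=cv2.connectedComponentsWithStats(m)
    out=[]
    for i in range(1,n):
        if s[i,4]>=mina:
            p=np.argwhere(l==i)[:,::-1].astype(np.float32)
            out.append((s[i,4],ce[i].round(1),cv2.minAreaRect(p)))
    return out
from scipy.spatial.transform import Rotation as R
def wristT(st,c):
    T=np.eye(4);T[:3,:3]=R.from_euler("xyz",st["eef_rot"],degrees=True).as_matrix();T[:3,3]=st["tcp_pos"]
    return T@c["hand_eye"]
E
python3 - <<'E'
import pickle,cv2,numpy as np
from h import *
d=pickle.load(open("d0.pkl","rb"))
t=d["top"]
im=cv2.cvtColor(t["color"],cv2.COLOR_RGB2BGR)
a=cv2.resize(im[180:240,125:205],None,fx=5,fy=5,interpolation=cv2.INTER_CUBIC)
b=cv2.resize(im[155:235,215:305],None,fx=5,fy=5,interpolation=cv2.INTER_CUBIC)
o=np.zeros((400,860,3),np.uint8);o[:300,:400]=a;o[:400,405:855]=b
cv2.imwrite("pics/crop.png",cv2.resize(o,(800,372)))
for n,win in(("top",(125,180,205,240)),("scene",(120,230,190,295))):
    c=d[n];m=mask(c,(100,130,60),(130,255,255));z=np.zeros_like(m);x0,y0,x1,y1=win;z[y0:y1,x0:x1]=m[y0:y1,x0:x1]
    for q in rects(z):
        print(n,q); 
        for p in cv2.boxPoints(q[2]): print("   ",onz(c,*p,0.078).round(3))
        u,v=q[1]; print(' range',c["range_z"][int(v),int(u)], onz(c,u,v,.078).round(3))
m=mask(t,(0,130,80),(8,255,255))|mask(t,(172,130,80),(180,255,255))
for q in rects(m,5):
    if 215<q[1][0]<370: print("red",q,onz(t,*q[1],.15).round(3))
E
```

```text
top (np.int32(127), array([155.6, 219.3]), ((156.05445861816406, 219.27308654785156), (37.106300354003906, 3.617280960083008), 13.495734214782715))
    [0.449 0.282 0.078]
    [0.46  0.279 0.078]
    [0.429 0.167 0.078]
    [0.418 0.17  0.078]
 range 1.4298065 [0.439 0.226 0.078]
scene (np.int32(756), array([156.4, 264.9]), ((156.86656188964844, 265.9270324707031), (21.36949920654297, 49.808807373046875), 80.78897094726562))
    [0.446 0.282 0.078]
    [0.415 0.172 0.078]
    [0.338 0.194 0.078]
    [0.368 0.295 0.078]
 range 0.9570815 [0.395 0.236 0.078]
red (np.int32(68), array([354. , 174.9]), ((354.0, 175.0), (8.0, 8.0), 90.0)) [ 0.553 -0.386  0.15 ]
red (np.int32(35), array([281.4, 178.3]), ((281.7400207519531, 178.32000732421875), (4.200000286102295, 10.399999618530273), 53.13010025024414)) [ 0.549 -0.167  0.15 ]
```

View pics/crop.png

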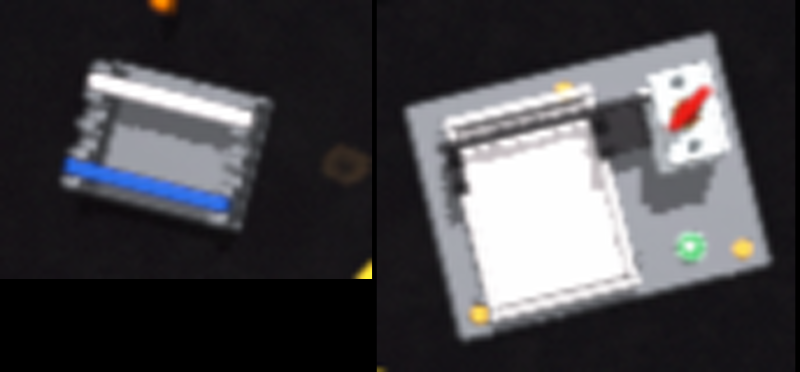

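The crop confirms the choice: the blue bar is in the near slot and the white one in the far slot. The caster's carrier is at the tray's far edge, and the red paddle is on the white column. Moving off now.

```bash
cat >> h.py <<'E'
def go(st,p,yaw=None):
    "shift in cm along present tool axes to world point p (TCP), and turn wz to yaw"
    M=R.from_euler("xyz",st["eef_rot"],degrees=True).as_matrix()
    s=M.T@(np.array(p)-st["tcp_pos"])*100
    w=None if yaw is None else -((yaw-st["eef_rot"][2]+180)%360-180)
    print("shift",s.round(2),"len",np.linalg.norm(s).round(1),"wz",w)
E
python3 -m crank '[[[0,0,0],[-3.6,2.7,-0.5],-1],[[0,0,0],[-3.6,2.7,-0.5],-1],[[0,0,0],[-3.6,2.7,-0.5],-1],[[0,0,0],[-3.6,2.7,-0.5],-1],[[0,0,0],[-3.6,2.7,-0.5],-1],[[0,0,0],[-3.6,2.7,-0.5],-1],[[0,0,0],[-3.6,2.7,-0.5],-1],[[0,0,0],[-3.6,2.7,-0.5],-1]]'
python3 - <<'E'
from plant import r
from h import *
s=r.get_state();print(s["joints"].round(1));go(s,[.45,-.0,.3],-105.5);go(s,[.439,.226,.25],-105.5)
E
```

```text
time_s: 0.9
tcp_pos: [0.4113, -0.3517, 0.2916]
eef_rot: [180.0, -0.0, -162.8]
contact_force: [1.3, -1.2, -0.2]
gripper_width: 0.0876
gripper_force: 0.0
[-19.8   6.5 -12.6  -0.  -70.9 -53. ]
shift [-14.08  32.46  -0.83] len 35.4 wz -57.32263835952551
shift [-19.71  54.37   4.18] len 58.0 wz -57.32263835952551
```

```bash
python3 -m crank '[[[0,0,0],[-1.5,4.2,0],-1],[[0,0,0],[-1.5,4.2,0],-1],[[0,0,0],[-1.5,4.2,0],-1],[[0,0,0],[-1.5,4.2,0],-1],[[0,0,0],[-1.5,4.2,0],-1],[[0,0,0],[-1.5,4.2,0],-1],[[0,0,0],[-1.5,4.2,0],-1],[[0,0,0],[-1.5,4.2,0],-1]]'
python3 -m crank '[[[0,0,0],[-1.5,4.2,0],-1],[[0,0,0],[-1.5,4.2,0],-1],[[0,0,0],[-1.5,4.2,0],-1],[[0,0,0],[-1.5,4.2,0],-1],[[0,0,0],[-1.5,4.2,0],-1],[[0,0,-8.2],[0,0,0],-1],[[0,0,-8.2],[0,0,0],-1],[[0,0,-8.2],[0,0,0],-1]]'
python3 -m crank '[[[0,0,-8.2],[0,0,0],-1],[[0,0,-8.2],[0,0,0],-1],[[0,0,-8.2],[0,0,0],-1],[[0,0,-8.2],[0,0,0],-1],[[0,0,0],[0,0,0],-1]]'
cat > look.py <<'E'
import sys,pickle
from plant import r
from h import *
n=sys.argv[1]; d={}
for k in ["wrist"]+sys.argv[2:]:
    s=r.get_state();c=r.capture(k);d[k]=c;d[k+"_s"]=s
    cv2.imwrite(f"pics/{n}_{k}.png",cv2.cvtColor(c["color"],cv2.COLOR_RGB2BGR))
pickle.dump(d,open(n+".pkl","wb"));print(s["tcp_pos"],s["eef_rot"],s["joints"].round(1))
print(wristT(d["wrist_s"],d["wrist"]).round(3).tolist(),d["wrist"]["intrinsics"].round(1).tolist())
E
python3 look.py w1
```

```text
time_s: 1.7
tcp_pos: [0.4255, 0.0047, 0.2917]
eef_rot: [180.0, 0.0, -162.8]
contact_force: [1.5, 0.3, -0.3]
gripper_width: 0.0877
gripper_force: 0.0
time_s: 2.5
tcp_pos: [0.4354, 0.2262, 0.291]
eef_rot: [180.0, -0.1, -137.8]
contact_force: [-0.7, -0.1, 0.1]
gripper_width: 0.0875
gripper_force: 0.0
time_s: 3.0
tcp_pos: [0.4356, 0.2257, 0.2913]
eef_rot: [180.0, -0.0, -105.3]
contact_force: [-0.5, 0.3, -0.1]
gripper_width: 0.0877
gripper_force: 0.0
[0.43556071 0.22565791 0.29128818] [ 1.79980904e+02 -2.46276549e-02 -1.05299450e+02] [ 50.4   1.4 -18.2  -0.  -70.4 -65.7]
[[-0.965, 0.253, 0.071, 0.417], [0.263, 0.929, 0.262, 0.155], [0.001, 0.271, -0.962, 0.425], [0.0, 0.0, 0.0, 1.0]] [[306.0, 0.0, 252.6], [0.0, 306.0, 191.9], [0.0, 0.0, 1.0]]
```

View pics/w1_wrist.png

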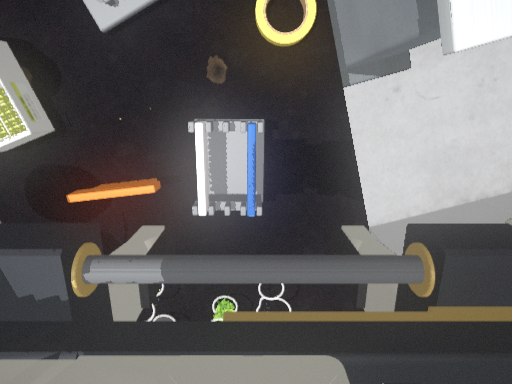

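The wrist view shows the blue bar from (251,125) to (251,215), the white bar at (201,170) and the orange piece at (115,190). Next I measure the blue bar.

Run:
```python
import pickle
from h import *
d=pickle.load(open("w1.pkl","rb"));t=pickle.load(open("d0.pkl","rb"))["top"]
c=d["wrist"];s=d["wrist_s"];T=wristT(s,c)
m=mask(c,(100,130,60),(130,255,255));m[:100]=0;m[225:]=0;m[:,:220]=0;m[:,285:]=0
q=rects(m,50);print(q)
# top face: brightest blue rows
c0=q[0][1]
P=cross(ray(c,*c0,T),ray(t,155.6,219.3));print(P)
dep=c["range_z"][m>0];ys,xs=np.nonzero(m)
K=c["intrinsics"];pc=np.c_[(xs-K[0,2])/K[0,0]*dep,(ys-K[1,2])/K[1,1]*dep,dep]@T[:3,:3].T+T[:3,3]
print(np.percentile(pc[:,2],[5,25,50,75,95]).round(4))
k=pc[:,2]>np.percentile(pc[:,2],50)-.004
u=cv2.minAreaRect((pc[k][:,:2]*1000).astype(np.float32));print(u,k.sum())
for zt in(.078,.091): print(zt,[onz(c,*p,zt,T).round(4).tolist() for p in cv2.boxPoints(q[0][2])])
```

```text
[(np.int32(719), array([251.1, 169.3]), ((251.18569946289062, 169.50265502929688), (7.670645236968994, 93.07621765136719), 0.8184555768966675))]
(array([0.43868148, 0.22856823, 0.05666994]), np.float64(0.00391520633853171))
[0.0696 0.0706 0.0711 0.0716 0.0724]
((435.01324462890625, 217.0515594482422), (129.8170623779297, 9.07023811340332), 73.68193054199219) 713
0.078 [[0.457, 0.2763, 0.078], [0.4262, 0.1712, 0.078], [0.4181, 0.1736, 0.078], [0.4481, 0.2789, 0.078]]
0.091 [[0.4555, 0.2717, 0.091], [0.4259, 0.1706, 0.091], [0.418, 0.1729, 0.091], [0.4469, 0.2742, 0.091]]
```

```bash
python3 -m crank '[[[0,0,1],[-0.14,-0.21,0],0],[[0,0,0],[0,0,4],0],[[0,0,0],[0,0,4],0],[[0,0,0],[0,0,4],0],[[0,0,0],[0,0,4],0],[[0,0,0],[0,0,3],0],[[0,0,0],[0,0,1.3],0],[[0,0,0],[0,0,1.3],0]]' 15
python3 -m crank '[[[0,0,0],[0,0,0],0],[[0,0,0],[0,0,0],0.4],[[0,0,0],[0,0,0],0.7],[[0,0,0],[0,0,0],1],[[0,0,0],[0,0,0],1],[[0,0,0],[0,0,0],1],[[0,0,0],[0,0,0],1]]' 15
```

```text
time_s: 3.85
tcp_pos: [0.438, 0.2263, 0.0742]
eef_rot: [180.0, -0.1, -106.7]
contact_force: [0.3, 0.2, -0.2]
gripper_width: 0.0437
gripper_force: 0.0
time_s: 4.55
tcp_pos: [0.4383, 0.2267, 0.076]
eef_rot: [-180.0, 0.0, -106.4]
contact_force: [-1.0, -0.7, 3.8]
gripper_width: 0.0099
gripper_force: 15.0
```

```bash
python3 -m crank '[[[0,0,0],[0,0,-1],1],[[0,0,0],[0,0,-1.5],1],[[0,0,0],[0,0,-2],1],[[0,0,0],[0,0,-2.5],1],[[0,0,0],[0,0,-3],1],[[0,0,0],[0,0,-3.5],1],[[0,0,0],[0,0,-3],1],[[0,0,0],[0,0,-1],1]]'
python3 - <<'E'
import pickle
from h import *
from plant import r
t=pickle.load(open("d0.pkl","rb"))["top"];sc=pickle.load(open("d0.pkl","rb"))["scene"]
# caster base plate corners from crop: crop px -> image px
f=lambda x,y:((x*860/800-405)/5+215,(y*400/372)/5+155)
for n,p,z in(("TL",(405,107),.012),("TR",(714,33),.012),("BR",(770,262),.012),("BL",(462,338),.012),("carL",(450,130),.07),("carR",(592,92),.07),("carL2",(452,150),.06),("carR2",(595,112),.06),("screw",(690,108),.15)):
    print(n,np.round(f(*p),1),onz(t,*f(*p),z).round(3))
s=r.get_state();go(s,[.5,0,.24],-77)
E
```

```text
time_s: 5.35
tcp_pos: [0.4391, 0.2272, 0.2546]
eef_rot: [-179.8, 0.3, -106.4]
contact_force: [0.4, -0.4, -0.0]
gripper_width: 0.0104
gripper_force: 15.0
TL [221.1 178. ] [0.57  0.023 0.012]
TR [287.5 162.1] [ 0.616 -0.198  0.012]
BR [299.6 211.3] [ 0.452 -0.232  0.012]
BL [233.3 227.7] [ 0.405 -0.013  0.012]
carL [230.8 183. ] [ 0.547 -0.011  0.07 ]
carR [261.3 174.8] [ 0.57  -0.109  0.07 ]
carL2 [231.2 187.3] [ 0.534 -0.012  0.06 ]
carR2 [261.9 179.1] [ 0.557 -0.111  0.06 ]
screw [282.4 178.2] [ 0.549 -0.17   0.15 ]
shift [ 20.08 -12.25   1.41] len 23.6 wz -29.40213012765122
```

```bash
python3 -m crank '[[[0,0,0],[3,-1.95,0],1],[[0,0,0],[3,-1.95,0],1],[[0,0,0],[3,-1.95,0],1],[[0,0,0],[3,-1.95,0],1],[[0,0,0],[3,-1.95,0],1],[[0,0,0],[3,-1.95,0],1],[[0,0,-7],[0,0,0],1],[[0,0,-7],[0,0,0],1]]'
python3 -m crank '[[[0,0,-7],[0,0,0],1],[[0,0,-7],[0,0,0],1],[[0,0,0],[0,0,0],1],[[0,0,0],[0,0,0],1]]'
python3 look.py w2 top
```

```text
time_s: 6.15
tcp_pos: [0.4991, 0.0194, 0.2501]
eef_rot: [179.9, -0.0, -92.3]
contact_force: [-0.4, 0.6, -1.4]
gripper_width: 0.01
gripper_force: 15.0
time_s: 6.55
tcp_pos: [0.4992, 0.0208, 0.2504]
eef_rot: [180.0, -0.0, -78.6]
contact_force: [0.2, 0.2, -2.2]
gripper_width: 0.01
gripper_force: 15.0
[0.49924281 0.02079546 0.25043736] [ 1.79974948e+02  8.10102464e-04 -7.86135828e+01] [ 25.    3.9 -21.   -0.  -65.1 -13.6]
[[-0.98, -0.19, -0.054, 0.514], [-0.198, 0.943, 0.266, -0.051], [0.0, 0.272, -0.962, 0.384], [0.0, 0.0, 0.0, 1.0]] [[306.0, 0.0, 252.6], [0.0, 306.0, 191.9], [0.0, 0.0, 1.0]]
```

View pics/w2_wrist.png

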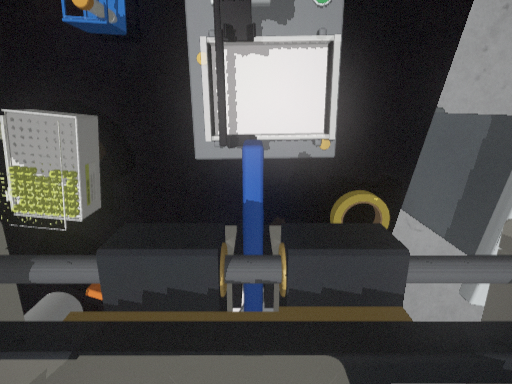

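The view shows the carrier as a dark strip at columns 215–255, rows 0–145, with the tray to its right and the held comb at column 253 below. I enlarge it.

Run:
```python
import pickle
from h import *
d=pickle.load(open("w2.pkl","rb"));c=d["wrist"];T=wristT(d["wrist_s"],c)
im=cv2.cvtColor(c["color"],cv2.COLOR_RGB2BGR)[0:160,185:285]
g=np.clip(im.astype(float)*2.2+15,0,255).astype(np.uint8)
z=c["range_z"];v,u=np.mgrid[0:384,0:512];K=c["intrinsics"]
P=np.stack([(u-K[0,2])/K[0,0]*z,(v-K[1,2])/K[1,1]*z,z],-1)@T[:3,:3].T+T[:3,3]
h=np.clip(P[0:160,185:285,2]*255/.12,0,255).astype(np.uint8)
a=np.hstack([cv2.resize(x,None,fx=3.7,fy=3.7,interpolation=cv2.INTER_NEAREST) for x in(g,cv2.applyColorMap(h,cv2.COLORMAP_JET))])
cv2.imwrite("pics/w2crop.png",a)
for row in(5,12,20,30,80,130,138,144):print(row,(P[row,208:266:2,2]*1000).round().astype(int).tolist())
```

```text
5 [17, 19, 24, 57, 58, 58, 59, 58, 58, 59, 58, 59, 57, 57, 59, 57, 59, 58, 57, 59, 59, 59, 22, 20, 23, 20, 23, 22, 22]
12 [19, 16, 19, 56, 57, 58, 59, 60, 56, 59, 59, 59, 58, 59, 60, 57, 58, 59, 59, 59, 58, 59, 17, 18, 18, 18, 18, 20, 17]
20 [17, 18, 18, 56, 58, 56, 59, 59, 58, 57, 59, 61, 58, 59, 60, 58, 58, 58, 58, 59, 59, 59, 19, 19, 17, 17, 19, 19, 19]
30 [18, 32, 33, 56, 58, 57, 57, 56, 74, 74, 72, 69, 67, 58, 57, 58, 59, 60, 59, 58, 70, 71, 74, 74, 19, 18, 17, 19, 17]
80 [40, 38, 24, 24, 23, 58, 58, 58, 56, 23, 23, 21, 22, 22, 24, 21, 22, 24, 23, 23, 22, 22, 24, 23, 24, 23, 22, 22, 23]
130 [43, 43, 39, 29, 24, 22, 58, 57, 57, 56, 23, 24, 24, 24, 23, 23, 25, 24, 23, 24, 23, 23, 22, 24, 22, 24, 25, 24, 24]
138 [42, 44, 43, 43, 44, 44, 58, 58, 56, 56, 74, 73, 72, 69, 58, 59, 59, 59, 59, 59, 58, 71, 74, 74, 74, 43, 43, 43, 43]
144 [17, 19, 19, 33, 33, 33, 57, 58, 57, 55, 73, 73, 72, 70, 61, 58, 57, 59, 242, 243, 244, 244, 243, 244, 242, 244, 243, 234, 18]
```

View pics/w2crop.png

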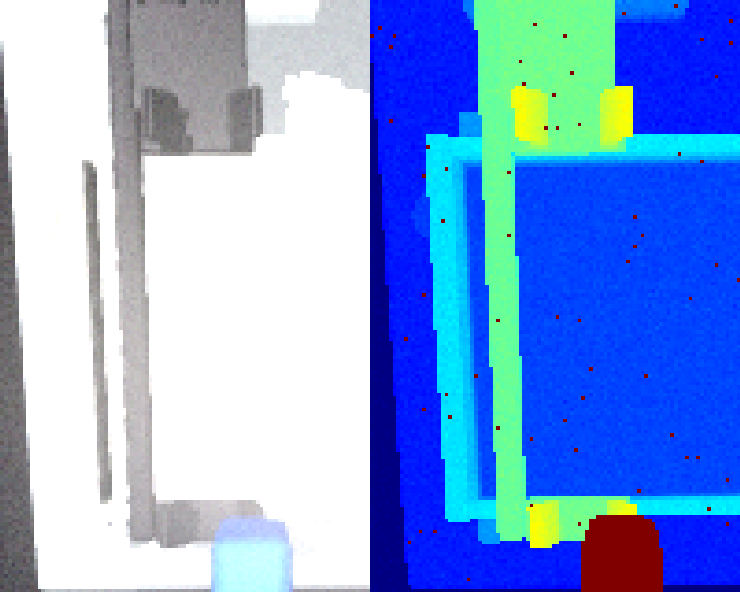

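The near notch's lips are at full-frame rows 23–37, columns 224–255. The far notch, at rows 135–147, is partly hidden by the comb. I step aside for a second, unobstructed view.

```bash
python3 -m crank '[[[0,0,0],[1.35,3.35,0],1],[[0,0,0],[1.35,3.35,0],1],[[0,0,0],[0,0,0],1],[[0,0,0],[0,0,0],1]]'
python3 look.py w3
cat > notch.py <<'E'
import pickle,sys
from h import *
for n in sys.argv[1:]:
    d=pickle.load(open(n+".pkl","rb"));c=d["wrist"];T=wristT(d["wrist_s"],c)
    z=c["range_z"];v,u=np.mgrid[0:384,0:512];K=c["intrinsics"]
    P=np.stack([(u-K[0,2])/K[0,0]*z,(v-K[1,2])/K[1,1]*z,z],-1)@T[:3,:3].T+T[:3,3]
    m=((P[...,2]>.0635)&(P[...,2]<.079)&(z>0)&(P[...,0]>.47)&(P[...,0]<.6)&(P[...,1]<.02)&(P[...,1]>-.14)).astype(np.uint8)*255
    m=cv2.medianBlur(m,3)
    k,l,s,ce=cv2.connectedComponentsWithStats(m)
    for i in range(1,k):
        if s[i,4]>20:
            q=P[l==i];hi=q[q[:,2]>.0705]
            print(n,s[i],"mean",q.mean(0).round(4),"ztop",np.percentile(q[:,2],90).round(4),"rect",cv2.minAreaRect((q[:,:2]*1000).astype(np.float32)))
E
python3 notch.py w2 w3
```

```text
time_s: 7.05
tcp_pos: [0.439, -0.0193, 0.2511]
eef_rot: [-179.9, 0.0, -78.5]
contact_force: [0.3, -0.1, -0.7]
gripper_width: 0.0098
gripper_force: 15.0
[ 0.43901627 -0.01930185  0.25108258] [-1.79919689e+02  9.73268575e-03 -7.85214491e+01] [ 23.4  -2.4 -27.4   0.  -64.9 -11.9]
[[-0.98, -0.193, -0.053, 0.454], [-0.2, 0.943, 0.267, -0.091], [-0.001, 0.272, -0.962, 0.384], [0.0, 0.0, 0.0, 1.0]] [[306.0, 0.0, 252.6], [0.0, 306.0, 191.9], [0.0, 0.0, 1.0]]
w2 [223  23  10  17 137] mean [ 0.5492 -0.1116  0.0736] ztop 0.0746 rect ((535.214111328125, -83.49330139160156), (9.389938354492188, 76.48860931396484), 26.383176803588867)
w2 [247  23   9  16 129] mean [ 0.5286 -0.1164  0.0717] ztop 0.0744 rect ((528.59326171875, -116.51182556152344), (7.478242874145508, 11.42758846282959), 11.500510215759277)
w2 [228 135   8  13  94] mean [ 0.5279 -0.0131  0.0715] ztop 0.0745 rect ((527.908935546875, -12.755696296691895), (6.797215938568115, 12.180469512939453), 10.748785972595215)
w2 [249 135   8   4  25] mean [ 0.5083 -0.0216  0.0714] ztop 0.074 rect ((508.0767822265625, -21.767732620239258), (7.123534202575684, 2.995082139968872), 15.552294731140137)
w3 [178  55   8  15  97] mean [ 0.5267 -0.116   0.0783] ztop 0.0744 rect ((494.7838134765625, -102.23661041259766), (12.411559104919434, 84.00431060791016), 66.83472442626953)
w3 [154  56  12  14 148] mean [ 0.5489 -0.1122  0.0709] ztop 0.0741 rect ((549.4468994140625, -112.1903305053711), (8.37669849395752, 11.859044075012207), 12.943639755249023)
w3 [164 161  11  13 118] mean [ 0.5274 -0.0131  0.0708] ztop 0.0743 rect ((528.114990234375, -12.831954956054688), (8.935900688171387, 11.948043823242188), 12.744650840759277)
w3 [186 161   7  13  75] mean [ 0.5067 -0.0177  0.072 ] ztop 0.0745 rect ((506.9726257324219, -17.556957244873047), (7.49360466003418, 11.445539474487305), 11.82070255279541)
```

View pics/w3_wrist.png

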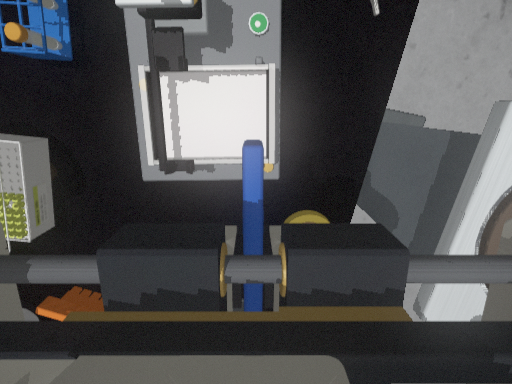

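Run:
```python
import pickle
from h import *
for n in("w2","w3"):
    d=pickle.load(open(n+".pkl","rb"));c=d["wrist"];s=d["wrist_s"];T=wristT(s,c)
    m=mask(c,(100,130,50),(130,255,255));m[:130]=0;m[222:]=0;m[:,:235]=0;m[:,270:]=0
    pts=[]
    for v in range(160,218,6):
        x=np.nonzero(m[v])[0]; pts.append(onz(c,x.mean(),v,s["tcp_pos"][2]-.0045,T))
    M=R.from_euler("xyz",s["eef_rot"],degrees=True).as_matrix()
    L=(np.array(pts)-s["tcp_pos"])@M
    v0=np.nonzero(m)[0].min()
    e=(onz(c,253,v0,s["tcp_pos"][2]-.0045,T)-s["tcp_pos"])@M
    print(n,"end",e.round(4),"line y mm",(L[:,1]*1000).round(1),"x",(L[:,0]*1000).round(0), 'rng z at bar',(T[:3,:3]@[0,0,0]+T[:3,3])[2])
    go(s,[.528,-.0646,.25],-78.0)
```

```text
w2 end [ 0.0561 -0.0001  0.0045] line y mm [-0.3 -0.5 -0.3 -0.5 -0.3 -0.3 -0.3 -0.  -0.3 -0.3] x [50. 47. 44. 41. 38. 36. 33. 30. 27. 24.] rng z at bar 0.3837963117470188
shift [ 8.94 -1.14  0.04] len 9.0 wz -0.6305615234557536
w3 end [ 0.0497 -0.0001  0.0045] line y mm [ 2.9  0.6 -0.3 -0.3 -0.3 -0.3 -0.3 -0.3 -0.3 -0. ] x [50. 47. 44. 41. 38. 36. 33. 30. 27. 24.] rng z at bar 0.384439107142611
shift [ 6.21 -7.82  0.12] len 10.0 wz -0.5214491315108489
```

```bash
python3 -m crank '[[[0,0,-0.5],[2.1,-2.6,0],1],[[0,0,0],[2.1,-2.6,0],1],[[0,0,0],[2,-2.6,0],1],[[0,0,0],[0,0,3],1],[[0,0,0],[0,0,4],1],[[0,0,0],[0,0,4],1],[[0,0,0],[0,0,2],1],[[0,0,0],[0,0,0],1]]'
python3 - <<'E'
from plant import r
from h import *
go(r.get_state(),[.528,-.0646,.0885],-78.0)
E
```

```text
time_s: 7.9
tcp_pos: [0.527, -0.0637, 0.117]
eef_rot: [179.6, 0.0, -78.0]
contact_force: [0.2, -0.1, -0.3]
gripper_width: 0.0101
gripper_force: 15.0
shift [ 0.11 -0.1   2.85] len 2.9 wz 0.029685259636949013
```

```bash
python3 -m crank '[[[0,0,0],[0.1,-0.07,0.5],1],[[0,0,0],[0,0,0.6],1],[[0,0,0],[0,0,0.5],1],[[0,0,0],[0,0,0.5],1],[[0,0,0],[0,0,0.3],1],[[0,0,0],[0,0,0.2],1],[[0,0,0],[0,0,0],1]]'
```

```text
time_s: 8.6
tcp_pos: [0.5292, -0.0645, 0.0944]
eef_rot: [180.0, -0.0, -77.9]
contact_force: [0.1, -1.1, -1.2]
gripper_width: 0.0095
gripper_force: 15.0
```

```bash
python3 -m crank '[[[0,0,0],[0,0,0.2],1],[[0,0,0],[0,0,0.2],1],[[0,0,0],[0,0,0],1]]'; python3 -c "
from plant import r
import numpy as np
for i in range(3):
    s=r.get_state();print(s['tcp_pos'],s['contact_force'])"
```

```text
time_s: 8.9
tcp_pos: [0.5291, -0.0645, 0.0903]
eef_rot: [180.0, 0.0, -77.9]
contact_force: [0.4, -0.8, 0.1]
gripper_width: 0.01
gripper_force: 15.0
[ 0.5290945  -0.06448371  0.09032876] [ 0.40031265 -0.76626798  0.10883572]
[ 0.5290945  -0.06448371  0.09032876] [ 0.40031265 -0.76626798  0.10883572]
[ 0.5290945  -0.06448371  0.09032876] [ 0.40031265 -0.76626798  0.10883572]
```

```bash
python3 -m crank '[[[0,0,0],[0,0,0.1],1],[[0,0,0],[0,0,0.1],1],[[0,0,0],[0,0,0],1]]';python3 -m crank '[[[0,0,0],[0,0,0.1],1],[[0,0,0],[0,0,0],1],[[0,0,0],[0,0,0],1]]'
```

```text
time_s: 9.2
tcp_pos: [0.5294, -0.0645, 0.0893]
eef_rot: [-180.0, -0.0, -77.9]
contact_force: [-3.2, 1.6, 6.8]
gripper_width: 0.0098
gripper_force: 15.0
time_s: 9.5
tcp_pos: [0.5294, -0.0645, 0.0891]
eef_rot: [-180.0, -0.0, -77.9]
contact_force: [-6.3, 2.2, 16.0]
gripper_width: 0.0097
gripper_force: 15.0
```

Contact came at the expected seat height. I ease off and release.

```bash
python3 -m crank '[[[0,0,0],[0,0,-0.15],1],[[0,0,0],[0,0,0],0.6],[[0,0,0],[0,0,0],0.4],[[0,0,0],[0,0,0],0.2],[[0,0,0],[0,0,0],0.2],[[0,0,0],[0,0,-2],0.2],[[0,0,0],[0,0,-3],0.2],[[0,0,0],[0,0,-4],0.2]]'
python3 -m crank '[[[0,0,0],[0,0,-4],0.2],[[0,0,0],[0,0,-4],0.2],[[0,0,0],[-2,0,0],0.2],[[0,0,0],[-3,0,0],0.2],[[0,0,0],[0,0,0],0.2],[[0,0,0],[0,0,0],0.2]]'
python3 look.py w4 top scene
```

```text
time_s: 10.3
tcp_pos: [0.5281, -0.0646, 0.1785]
eef_rot: [179.8, 0.0, -77.9]
contact_force: [0.9, 0.4, 0.4]
gripper_width: 0.0349
gripper_force: 0.0
time_s: 10.9
tcp_pos: [0.5187, -0.0152, 0.2591]
eef_rot: [180.0, -0.0, -77.8]
contact_force: [0.3, -0.7, 0.6]
gripper_width: 0.035
gripper_force: 0.0
[ 0.51881504 -0.01584617  0.25886291] [ 1.79974691e+02 -9.54690465e-03 -7.79164041e+01] [ 19.9   5.5 -18.1   0.  -66.4  -7.9]
[[-0.977, -0.204, -0.057, 0.534], [-0.212, 0.941, 0.266, -0.087], [-0.0, 0.272, -0.962, 0.392], [0.0, 0.0, 0.0, 1.0]] [[306.0, 0.0, 252.6], [0.0, 306.0, 191.9], [0.0, 0.0, 1.0]]
```

View pics/w4_wrist.png

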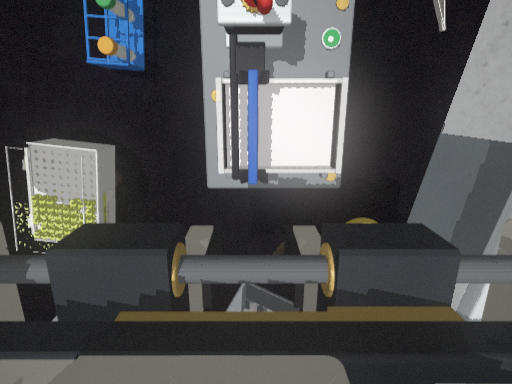

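The comb hangs in both notches, at column 253, rows 70–185. The red paddle is at (262,3). I check the comb's height and move towards the screw.

```bash
python3 - <<'E'
import pickle
from h import *
d=pickle.load(open("w4.pkl","rb"));c=d["wrist"];T=wristT(d["wrist_s"],c)
z=c["range_z"];v,u=np.mgrid[0:384,0:512];K=c["intrinsics"]
P=np.stack([(u-K[0,2])/K[0,0]*z,(v-K[1,2])/K[1,1]*z,z],-1)@T[:3,:3].T+T[:3,3]
for a,b in((72,85),(85,110),(120,140),(150,170),(172,184)):print((np.median(P[a:b,251:256].reshape(-1,3),0)*1000).round(1))
E
python3 -m crank '[[[0,0,0],[4,0,0],0.2],[[0,0,0],[4,0,0],0.2],[[0,0,0],[4,0,0],0.2],[[0,0,0],[3,0,0],0.2],[[0,0,0],[0,0,0],0.2],[[0,0,0],[0,0,0],0.2]]'
python3 look.py w5
```

```text
[ 539.4 -111.6   84.4]
[535.7 -94.8  84.5]
[529.2 -64.9  84.5]
[522.9 -35.6  84.4]
[518.9 -17.2  84.5]
time_s: 11.65
tcp_pos: [0.5499, -0.1635, 0.2583]
eef_rot: [179.9, 0.0, -78.1]
contact_force: [-1.1, -0.0, 0.2]
gripper_width: 0.035
gripper_force: 0.0
[ 0.54990284 -0.16349936  0.25833712] [ 1.79927722e+02  1.75337424e-02 -7.80757362e+01] [  3.   10.8 -11.8  -0.  -67.5   9. ]
[[-0.978, -0.199, -0.058, 0.566], [-0.208, 0.941, 0.266, -0.235], [0.001, 0.272, -0.962, 0.392], [0.0, 0.0, 0.0, 1.0]] [[306.0, 0.0, 252.6], [0.0, 306.0, 191.9], [0.0, 0.0, 1.0]]
```

View pics/w5_wrist.png

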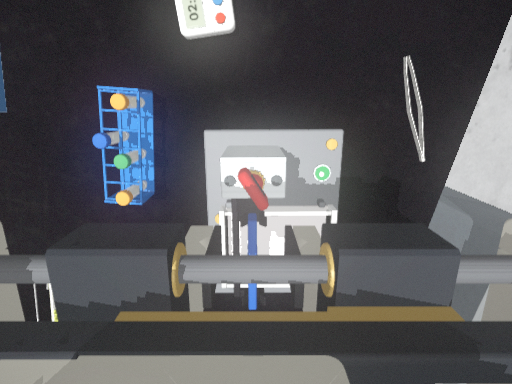

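The paddle runs from (243,172) to (265,207), and the comb's bar lies below it at column 253.

Run:
```python
import pickle
from h import *
d=pickle.load(open("w5.pkl","rb"));c=d["wrist"];s=d["wrist_s"];T=wristT(s,c)
t=pickle.load(open("d0.pkl","rb"))["top"]
m=mask(c,(0,130,60),(8,255,255))|mask(c,(172,130,60),(180,255,255));w=np.zeros_like(m);w[160:216,230:280]=m[160:216,230:280]
z=c["range_z"];v,u=np.mgrid[0:384,0:512];K=c["intrinsics"]
P=np.stack([(u-K[0,2])/K[0,0]*z,(v-K[1,2])/K[1,1]*z,z],-1)@T[:3,:3].T+T[:3,3]
q=rects(w);print(q);print("stereo",cross(ray(c,*q[0][1],T),ray(t,281.4,178.3)))
p=P[w>0];print(np.percentile(p[:,2],[5,50,95]))
p=p[(p[:,2]>.147)&(p[:,2]<.157)]
r_=cv2.minAreaRect((p[:,:2]*1000).astype(np.float32));print(r_,len(p))
b=np.array(cv2.boxPoints(r_));e=[b[1]-b[0],b[2]-b[1]];e=max(e,key=np.linalg.norm);a=np.degrees(np.arctan2(e[1],e[0]));print("paddle dir deg",a)
g=np.array(r_[0])/1000
for y in(a,a+180): go(s,[*g,.18],y)
```

```text
[]Traceback (most recent call last):
  File "<stdin>", line 8, in <module>
IndexError: list index out of range
```

```bash
cat > pad.py <<'E'
import pickle,sys
from h import *
d=pickle.load(open(sys.argv[1]+".pkl","rb"));c=d["wrist"];s=d["wrist_s"];T=wristT(s,c)
x0,y0,x1,y1=map(int,sys.argv[2:6])
t=pickle.load(open("d0.pkl","rb"))["top"]
hs=cv2.cvtColor(c["color"],cv2.COLOR_RGB2HSV);print(hs[(y0+y1)//2,(x0+x1)//2-4:(x0+x1)//2+5:2].tolist())
m=mask(c,(0,110,40),(10,255,255))|mask(c,(168,110,40),(180,255,255));w=np.zeros_like(m);w[y0:y1,x0:x1]=m[y0:y1,x0:x1]
z=c["range_z"];v,u=np.mgrid[0:384,0:512];K=c["intrinsics"]
P=np.stack([(u-K[0,2])/K[0,0]*z,(v-K[1,2])/K[1,1]*z,z],-1)@T[:3,:3].T+T[:3,3]
q=max(rects(w),key=lambda k:k[0]);print(q);print("stereo",cross(ray(c,*q[1],T),ray(t,281.4,178.3)))
p=P[w>0];print(np.percentile(p[:,2],[5,50,95]))
p=p[(p[:,2]>.147)&(p[:,2]<.157)]
r_=cv2.minAreaRect((p[:,:2]*1000).astype(np.float32));print(r_,len(p))
b=np.array(cv2.boxPoints(r_));e=[b[1]-b[0],b[2]-b[1]];e=max(e,key=np.linalg.norm);a=np.degrees(np.arctan2(e[1],e[0]));print("paddle dir deg",a)
g=np.array(r_[0])/1000
for y in(a,a+180): go(s,[*g,.18],y)
E
python3 pad.py w5 230 160 280 216
```

```text
[[1, 110, 202], [0, 106, 199], [0, 103, 194], [0, 95, 179], [178, 37, 132]]
(np.int32(147), array([245.2, 179.4]), ((245.29212951660156, 179.56741333007812), (16.747966766357422, 10.069979667663574), 57.9946174621582))
stereo (array([ 0.5555653 , -0.1687645 ,  0.10796423]), np.float64(0.00531236388720483))
[0.14934644 0.15081732 0.15206091]
((551.0925903320312, -169.5281982421875), (8.521080017089844, 36.03076171875), 47.09156799316406) 240
paddle dir deg -42.908375
shift [ 0.62 -0.    7.83] len 7.9 wz -35.16736139965994
shift [ 0.62 -0.    7.83] len 7.9 wz 144.83263478564277
```

```bash
python3 -m crank '[[[0,0,-7],[0.62,0,0],0.2],[[0,0,-7],[0,0,0],0.2],[[0,0,-7],[0,0,0],0.2],[[0,0,-7],[0,0,0],0.2],[[0,0,-7.2],[0,0,0],0.2],[[0,0,0],[0,0,3],0.2],[[0,0,0],[0,0,1],0.2],[[0,0,0],[0,0,0],0.2]]' 30
python3 look.py w6
python3 pad.py w6 200 120 320 240
python3 - <<'E'
import pickle
from h import *
d=pickle.load(open("w5.pkl","rb"));c=d["wrist"];T=wristT(d["wrist_s"],c);t=pickle.load(open("d0.pkl","rb"))["top"]
print(cross(ray(c,254,189,T),ray(t,282.0,178.3)))
E
```

```text
time_s: 12.5
tcp_pos: [0.5504, -0.1676, 0.2175]
eef_rot: [179.9, 0.2, -42.7]
contact_force: [-0.4, 0.1, 0.6]
gripper_width: 0.0354
gripper_force: 0.0
[ 0.55036442 -0.16759545  0.21753805] [ 1.79869121e+02  1.55145609e-01 -4.27035689e+01] [  2.5  12.8 -14.8  -0.  -62.6  44.8]
[[-0.677, -0.707, -0.203, 0.605], [-0.736, 0.652, 0.185, -0.218], [0.002, 0.274, -0.962, 0.351], [0.0, 0.0, 0.0, 1.0]] [[306.0, 0.0, 252.6], [0.0, 306.0, 191.9], [0.0, 0.0, 1.0]]
[[176, 7, 252], [0, 0, 255], [0, 0, 255], [0, 0, 255], [0, 0, 255]]
(np.int32(517), array([253.4, 211.3]), ((253.0, 212.0), (48.0, 12.0), 90.0))
stereo (array([ 0.54958699, -0.16771767,  0.14090629]), np.float64(0.00046922092589098455))
[0.1492334  0.1506947  0.15194084]
((551.279541015625, -169.1908416748047), (8.46060562133789, 35.69203186035156), 47.240623474121094) 515
paddle dir deg -42.75942
shift [0.19 0.05 3.75] len 3.8 wz 0.05584960740517886
shift [0.19 0.05 3.75] len 3.8 wz -179.94415420729206
(array([ 0.54976716, -0.16921185,  0.14173604]), np.float64(0.00037123080753789263))
```

```bash
python3 -m crank '[[[0,0,0],[0.12,0.03,2.5],0.2],[[0,0,0],[0,0,2],0.2],[[0,0,0],[0,0,1],0.2],[[0,0,0],[0,0,0.6],0.2],[[0,0,0],[0,0,0],0.2]]' 30
python3 -m crank '[[[0,0,0],[0,0,0],0.5],[[0,0,0],[0,0,0],0.7],[[0,0,0],[0,0,0],1],[[0,0,0],[0,0,0],1],[[0,0,0],[0,0,0],1]]' 30
python3 -c "
from plant import r
s=r.get_state();print(s['moment'],s['joints'])"
```

```text
time_s: 13.05
tcp_pos: [0.5523, -0.1693, 0.1582]
eef_rot: [180.0, -0.0, -42.7]
contact_force: [0.9, 0.4, 0.5]
gripper_width: 0.0352
gripper_force: 0.0
time_s: 13.55
tcp_pos: [0.552, -0.17, 0.1586]
eef_rot: [180.0, -0.0, -42.7]
contact_force: [-2.0, -3.5, 3.5]
gripper_width: 0.0096
gripper_force: 30.0
[-1.32045266  0.76009741 -0.02793256] [  2.31404965  15.90051338 -19.0926625    0.06086263 -55.0078235
  44.93018776]
```

```bash
python3 -m crank '[[[0,0,4],[0,0,0],1],[[0,0,6],[0,0,0],1],[[0,0,6],[0,0,0],1],[[0,0,6],[0,0,0],1],[[0,0,6],[0,0,0],1],[[0,0,6],[0,0,0],1],[[0,0,6],[0,0,0],1],[[0,0,0],[0,0,0],1]]'
python3 -c "
from plant import r
s=r.get_state();print(s['moment'],s['joints'])"
```

```text
time_s: 14.35
tcp_pos: [0.551, -0.1705, 0.1586]
eef_rot: [179.9, -0.1, -82.9]
contact_force: [-4.9, -5.3, 4.4]
gripper_width: 0.0097
gripper_force: 30.0
[-2.02407727  1.94179496 -0.01979056] [  2.28206751  15.88177114 -19.13457601   0.09111392 -55.09673494
   4.72437722]
```

```bash
python3 -m crank '[[[0,0,7],[0,0,0],1],[[0,0,8],[0,0,0],1],[[0,0,8],[0,0,0],1],[[0,0,8],[0,0,0],1],[[0,0,8],[0,0,0],1],[[0,0,8],[0,0,0],1],[[0,0,8],[0,0,0],1],[[0,0,8],[0,0,0],1]]'
python3 -m crank '[[[0,0,8],[0,0,0],1],[[0,0,4],[0,0,0],1],[[0,0,0],[0,0,0],1]]'
python3 -c "
from plant import r
s=r.get_state();print(s['moment'],s['joints'])"
```

```text
time_s: 15.15
tcp_pos: [0.5495, -0.1698, 0.1586]
eef_rot: [179.9, -0.2, -146.1]
contact_force: [-10.7, 1.6, 11.0]
gripper_width: 0.0096
gripper_force: 30.0
time_s: 15.45
tcp_pos: [0.5493, -0.1695, 0.1586]
eef_rot: [179.9, -0.3, -157.9]
contact_force: [-12.4, 1.4, 12.2]
gripper_width: 0.0098
gripper_force: 30.0
[ 0.60557325  4.32272589 -0.01239695] [ 2.33248057e+00  1.58175841e+01 -1.91920864e+01 -1.84562571e-02
 -5.52748011e+01 -7.02146695e+01]
```

```bash
python3 -m crank '[[[0,0,3],[0.05,0,-0.05],1],[[0,0,3],[0.03,0,-0.03],1],[[0,0,0],[0,0,0],1]]'
python3 -c "
from plant import r
s=r.get_state();print(s['moment'],s['joints'][5])"
python3 -m crank '[[[0,0,2],[0,0,0],1],[[0,0,2],[0,0,0],1],[[0,0,0],[0,0,0],1]]'
python3 -c "
from plant import r
s=r.get_state();print(s['moment'],s['joints'][5])"
```

```text
time_s: 15.75
tcp_pos: [0.5491, -0.1694, 0.1586]
eef_rot: [179.9, -0.2, -163.9]
contact_force: [-7.9, 2.4, 6.3]
gripper_width: 0.0095
gripper_force: 30.0
[ 0.78907807  2.75198252 -0.11089342] -76.14408914154433
time_s: 16.05
tcp_pos: [0.5491, -0.1693, 0.1586]
eef_rot: [179.9, -0.2, -167.8]
contact_force: [-7.8, 2.7, 6.0]
gripper_width: 0.0097
gripper_force: 30.0
[1.06536237 2.8284583  0.04366581] -80.10608352747239
```

```bash
for i in 1 2 3; do :; done
python3 -m crank '[[[0,0,1.5],[0,0,0],1],[[0,0,1.5],[0,0,0],1],[[0,0,0],[0,0,0],1],[[0,0,0],[0,0,0],1]]'
python3 -c "
from plant import r
s=r.get_state();print(s['moment'],s['joints'][5],s['eef_rot'][2])"
python3 -m crank '[[[0,0,1.5],[0,0,0],1],[[0,0,1.5],[0,0,0],1],[[0,0,0],[0,0,0],1],[[0,0,0],[0,0,0],1]]'
python3 -c "
from plant import r
s=r.get_state();print(s['moment'],s['joints'][5],s['eef_rot'][2],s['joint_torque'][5])"
```

```text
time_s: 16.45
tcp_pos: [0.5491, -0.1693, 0.1586]
eef_rot: [179.9, -0.2, -170.7]
contact_force: [-8.7, 2.7, 6.7]
gripper_width: 0.0101
gripper_force: 30.9
[1.02582342 2.96252374 0.60131532] -82.99720085282148 -170.68699121128523
time_s: 16.85
tcp_pos: [0.5493, -0.1692, 0.1586]
eef_rot: [179.9, -0.2, -173.7]
contact_force: [-7.7, 3.6, 5.9]
gripper_width: 0.0105
gripper_force: 32.2
[1.0724455  2.75139355 0.69583339] -85.99016943078543 -173.6717287616549 -0.7650643587112427
```

Seated: the opposing moment rose to 0.6–0.7 N·m from yaw of about -168°, matching the caster's orientation. I back off to -78°.

```bash
python3 -m crank '[[[0,0,-5],[0,0,0],1],[[0,0,-7],[0,0,0],1],[[0,0,-7],[0,0,0],1],[[0,0,-7],[0,0,0],1],[[0,0,-7],[0,0,0],1],[[0,0,-7],[0,0,0],1],[[0,0,-7],[0,0,0],1],[[0,0,-7],[0,0,0],1]]'
python3 -m crank '[[[0,0,-7],[0,0,0],1],[[0,0,-7],[0,0,0],1],[[0,0,-7],[0,0,0],1],[[0,0,-7],[0,0,0],1],[[0,0,-7],[0,0,0],1],[[0,0,-6],[0,0,0],1],[[0,0,0],[0,0,0],1],[[0,0,0],[0,0,0],1]]'
python3 look.py w7 top scene; python3 -c "
from plant import r
s=r.get_state();print(s['moment'],s['joints'][5],s['eef_rot'][2],s['joint_torque'][5])"
```

```text
time_s: 17.65
tcp_pos: [0.5499, -0.1702, 0.1587]
eef_rot: [179.9, -0.1, -119.5]
contact_force: [-4.1, -3.4, 1.6]
gripper_width: 0.0096
gripper_force: 30.0
time_s: 18.45
tcp_pos: [0.551, -0.1703, 0.1587]
eef_rot: [179.9, -0.0, -78.8]
contact_force: [-0.4, -5.3, -1.6]
gripper_width: 0.0101
gripper_force: 29.9
[ 0.55101089 -0.17030431  0.15868512] [ 1.79941911e+02 -3.30577953e-02 -7.88152405e+01] [  2.3  15.8 -19.2   0.1 -55.    8.9]
[[-0.981, -0.187, -0.054, 0.566], [-0.195, 0.944, 0.266, -0.242], [0.001, 0.271, -0.963, 0.292], [0.0, 0.0, 0.0, 1.0]] [[306.0, 0.0, 252.6], [0.0, 306.0, 191.9], [0.0, 0.0, 1.0]]
[-2.03312505  0.34509095  0.04336678] 8.878062421969508 -78.81713780429699 -0.04003471811302006
```

View pics/w7_wrist.png

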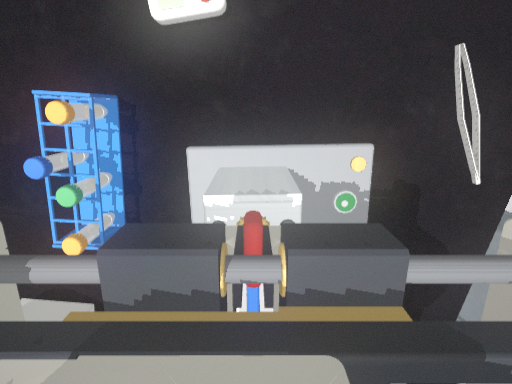

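The paddle (253,235) is flush in the pads and pointing along the caster's y axis, a quarter turn from the seat. One last check of the comb and surroundings.

Run:
```python
import pickle
from h import *
d=pickle.load(open("w7.pkl","rb"));t0=pickle.load(open("d0.pkl","rb"))["top"]
a,b=t0["color"],d["top"]["color"]
o=np.hstack([cv2.resize(x[140:240,130:385],None,fx=1.55,fy=3,interpolation=cv2.INTER_CUBIC) for x in(a,b)]) if 0 else np.vstack([cv2.resize(x[145:235,130:385],None,fx=3,fy=3,interpolation=cv2.INTER_CUBIC) for x in(a,b)])
cv2.imwrite("pics/cmp.png",cv2.cvtColor(o,cv2.COLOR_RGB2BGR));print(o.shape)
```

```text
(540, 765, 3)
```

View pics/cmp.png

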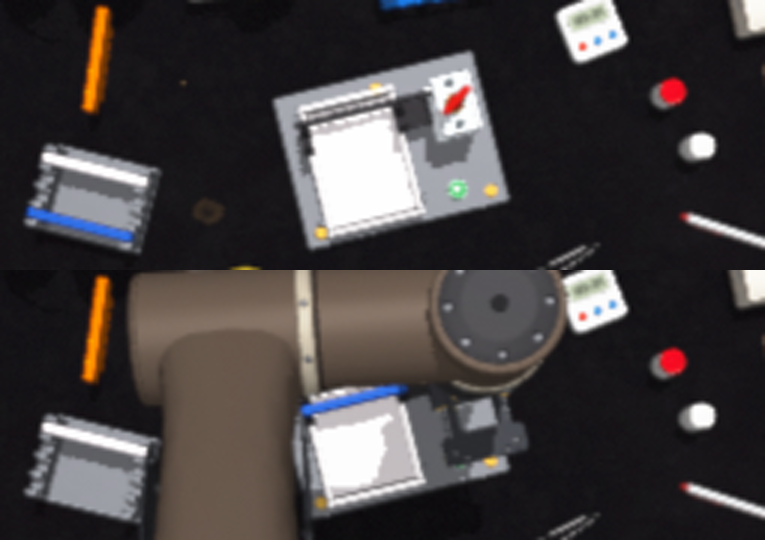

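The white comb is still in the rack at (95,438), the blue comb is in the carrier at (355,398), and the vials at (670,362) and (700,416) have not moved. I hand in.

```bash
python3 -c "
from plant import r
print(r.close_job())"
```

```text
the job is handed in; nothing more can be done
None
```

The blue comb is hung in the carrier, and the thumbscrew was seated, backed off a quarter turn (about 90° by the tool's angle) and is still held in the gripper; the white comb and both vials are where they were, and the job is handed in at about 18.6 s.

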